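# Push the packing-bench shelf board home until it drops into its notches

### The arm

A 7-joint arm with a two-finger parallel gripper is mounted at the origin on the work surface. World frame = base frame: x ahead of the robot, y to its left, z up, the work surface at z = 0. Lengths are in m, angles in rad, forces in N, time in s.
With the tool pointing down it reaches from about 0.4 to 0.85 m from the base axis. Payload 10.4 kg.
Tool frame: the origin (TCP) lies midway between the tips of the shut fingers; the grasp point (between the pads) lies 19 mm behind it (manip.hold_point_z is the distance from the TCP to the grasp point, in m); z points along the fingers, y is the line along which they close (so a half turn about z gives the same grasp; the last joint's range is limited). The gripper opens to 85 mm and grips with 20 to 120 N. Pads are 22 mm wide; open, the fingers measure 114 mm over their backs; the gripper's body (76 mm by 85 mm) begins 54 mm behind the grasp point. The pads swing forward as they close: fully open they stand 13 mm farther back than shut.
Start: joints at [-1.136, 0.332, -0.065, 1.46, 0.022, 1.35, -0.088], TCP at [0.276, 0.561, 0.231] pointing down, gripper open.
Joint ranges: [-2.6, 2.6], [-0.5, 2.12], [-1.47, 1.34], [0.16, 2.42], [-1.27, 4.41], [0.06, 2.06], [-2.6, 2.6]. Speed limits (rad/s): [2.22, 2.22, 2.79, 2.79, 3.14, 3.14, 3.14].

### API

Orientations are given as a unit quaternion [x, y, z, w].
In Python, from workcell import manip, eyes, job gives the robot as it stands.
- The arm moves only by the shell command python3 -m crank 'ROWS' [FORCE]. ROWS is JSON, a list that holds one entry, the list of rows, each a list of 7 numbers: the finger opening in cm, from 0 to 8.54, then the shift along the world's x, y, z in cm, then the turn, a rotation vector about the world's x, y, z in degrees. In form: [[[hand, x, y, z, ax, ay, az], ...]]. A call has 1 to 20 rows; each row shifts and turns the commanded pose from where the row before left it; what a row does not reach is not made up. A row lasts 1/8 s, in which the tool goes at most 62.5 mm and 10.7 degrees, less where a joint would pass 70% of its speed; a pose out of reach is approached as far as the arm can. A call with a gripper value outside its range is refused whole. The fingers move at their own pace and stop on an object; FORCE is the grip in N (left out, the last holds). Time passes only in rows, so rows that do not move let the fingers close. It gives the time, the measured TCP pose, the force, the opening and the grip force at its end, in the units of the state.
- manip.get_obs(): the state, without advancing time (a new reading comes with each control period).
- eyes.camera(name): name is "scene" or "top" or "wrist"; returns (picture, depth): 400x640x3 uint8, red, green, blue; 400x640 float32, m along the optical axis (not along the pixel's ray), 0 where there is no reading.
- eyes.camera_params(name): a dict with "fx", "fy", "cx", "cy" (pixels), "dist" ([k1, k2, p1, p2, k3] as OpenCV has them; the pictures are not rectified), "world_from_camera" (4x4, takes a point from camera to world coordinates); the wrist camera has in their place "hand_eye" (4x4, takes a point from camera to tool coordinates, whose origin is the TCP and whose axes are the flange's). Camera axes: x right, y down, z forward; pixel columns grow to the right and rows downward; lengths in m; the calibration is good to about 2 mm. A picture is of the moment at which its call begins: read the wrist's pose just before it. camera_params takes no time and is no camera call.
- job.hand_in(): hands the job in; it is judged then, once.
The state is a dict: "clock": time; "joint_pos": joint angles; "joint_velocities": joint speeds; "tau": joint torques, N m; "position": TCP position; "ee_rot": TCP orientation; "ft_force": force on the tool from outside, world axes, zero at the start; "torque": the same for the moment, N m; "grip_width": opening from 0.0 (shut) to 1.0 (fully open); "grasp_force": force on a finger pad.
Only numpy, scipy, OpenCV 4.12 (cv2) and the standard library are available. Lean on these libraries where they do the work, as an engineer would, in place of code of your own. Each camera call takes 0.05 s, during which the arm holds its last target. There are 200 camera calls.

### The job

The shelf board on the packing bench has been drawn out along its rails. With the fingertips against the label strip on its front edge, push it steadily back along the rails until all four of its glides drop into the rail notches and the board lies flat down on both rails, then take your hand clear. Only slide the board, without lifting, shoving or ramming it; do not handle the tape roll, which stays riding on it, or the other things on the bench.

Things in the scene. Friction and masses are not known exactly. Their poses are not given: they have to be found in the camera images.
- stand: Fixed white steel shelf stand. Origin on the bench under its centre; x along the rails away from the open front (front looks to -x), y left, z up. Two rails, 36 mm wide, 380 mm long, tops 120 mm above the bench, centred at y = +-168 mm. Side guides outside them (inner faces y = +-186, 144 mm high), posts 165 mm high at x = +-165, y = +-205. Flat cartons up to 54 mm high lie below.
- seat (a point): Point of the stand 55 mm behind its centre line and 120 mm above the bench, level with the rail tops; axes as the stand. The board's origin lies here (up to 4 mm either way along x and 6 mm along y) when it is located in the notches.
- notch_left (a point): Left (+y) rail: centre of its front notch, level with the rail top; axes as the stand. Notches are 27 mm long and 12 mm deep across the whole rail; the rear one lies 190 mm further back. There is no end stop behind that: the rail just runs on another 27 mm.
- notch_right (a point): Right (-y) rail: centre of its front notch, level with the rail top; axes as the stand. Notches are 27 mm long and 12 mm deep across the whole rail; the rear one lies 190 mm further back. There is no end stop behind that: the rail just runs on another 27 mm.
- board: Loose plywood shelf board across both rails, 240 mm deep (x), 360 mm wide (y), 12 mm thick, 0.6 to 0.95 kg, drawn out 70 to 115 mm towards the robot, maybe slightly skew. Origin at the centre of its underside, z up, front to -x. Its underside is 8 mm above the rail tops while it rides on its glides and lies on them when they have dropped. Pushed near its middle it slides easily, at 1 to 4 N.
- glide_left (a point): Centre of the foot of the board's front left glide. Four black nylon glides (20 mm along x, 14 mm wide, 8 mm high, at x = +-95, y = +-166 mm of the board) slide on the rails and drop into the four notches; the notch end walls then stop the board firmly. When it is skew one side drops first and the other has to be pushed on.
- glide_right (a point): Centre of the foot of the board's front right glide (at -y), like the left one.
- strip_mid (a point): Centre of the front face of the blue label strip on the board's front edge: the place to push. Strip 280 mm wide, 28 mm high, face 124 mm ahead of the board's origin, from 16 mm below its underside to flush with its top; this point is 2 mm below the underside (126 mm above the bench while riding, 118 mm when dropped in). Axes as the board.
- strip_left (a point): On the same strip face and at the same height, 120 mm to the left (+y) of its centre. Pushed here from far out the board turns between the side guides and jams (6 mm play each side); push here only to bring a lagging side on over the last few millimetres.
- strip_right (a point): On the same strip face and at the same height, 120 mm to the right (-y) of its centre. Pushed here from far out the board turns between the side guides and jams (6 mm play each side); push here only to bring a lagging side on over the last few millimetres.
- tape_roll: Roll of amber packing tape, 100 mm across and 48 mm high, lying loose on the board, in its rear half. Origin at the centre of its underside. It must stay on the board.
- marker_pot: Grey pot of markers, 76 mm across, 142 mm high over the markers, standing on the bench beside the stand. Origin at the centre of its underside. Leave it alone.
- bottle: White plastic bottle with a blue cap, 60 mm across and 150 mm high, standing on the bench beside the stand. Origin at the centre of its underside. Leave it alone.
- parcel: Small brown parcel, 130 x 100 x 75 mm, on the bench on the other side of the stand. Origin at the centre of its underside. Leave it alone.
There are look-alikes about, which are no part of the job. Of the things like the tape_roll, leave any that is black, purple or yellow; of the rest the larger one is meant.

How it is judged:
On the way:
1. the board, still riding on the rails, is slid towards the notches by the fingers (contact force between the fingers and board above 0.2 N and x of board in the frame of seat between -0.06 and -0.012 m and z of board in the frame of seat above 0.004 m).
At the end, for the whole second after the job is handed in: The board is at rest with all four glides in the notches: its origin within 7 mm of the seat along the rails, its underside less than 2.5 mm above the rail tops and level within 0.01 rad, with the tape roll lying flat on it (x of board in the frame of seat between -0.007 and 0.007 m and z of board in the frame of seat between -0.003 and 0.0025 m and angle between board's own z axis and vertical below 0.01 rad and linear speed of board below 0.01 m/s and z of tape_roll in the frame of board between 0.006 and 0.018 m and angle between tape_roll's own z axis and vertical below 0.1 rad); the robot touches nothing.
It fails at once if the board is lifted off its rails (more than 6 mm above its riding height, or tipped more than 0.08 rad) (z of board in the frame of seat above 0.014 m or angle between board's own z axis and vertical above 0.08 rad).
It fails at once if the board is shoved or rammed (faster than 0.3 m/s while it still rides on the rails, or more than 60 N from the fingers) ((linear speed of board above 0.3 m/s and z of board in the frame of seat above 0.006 m) or contact force between the fingers and board above 60 N).
It fails at once if the tape roll is lifted from the board, tipped or falls off (z of tape_roll in the frame of board above 0.025 m or z of tape_roll in the frame of board below 0 m or angle between tape_roll's own z axis and vertical above 0.3 rad).
It fails at once if a thing on the bench is moved more than 15 mm or tipped (distance of any of marker_pot, bottle, parcel from where it was at the start of the episode above 0.015 m or angle between any of marker_pot, bottle, parcel's own z axis and vertical above 0.25 rad).
It fails at once if the tape roll or a thing on the bench is handled (more than 1 N from the fingers) (contact force between the fingers and tape_roll above 1 N or contact force between the fingers and marker_pot above 1 N or contact force between the fingers and bottle above 1 N or contact force between the fingers and parcel above 1 N).
It also fails if it takes over 35 s, if anything falls off the work surface, if the arm or the gripper's body presses on something with over 40 N, if the wrist force passes 120 N, or if a joint passes its speed limit or range.

## Working session

There is one attempt and no reset: what is moved stays moved. The work goes in short steps, Python scripts to look and compute and a shell command to move; the robot and the scene stay as the last step left them, time stands still between calls to the robot, and variables do not carry over. Pictures are saved under pics/ and viewed, at most 10 in all, crops included, and the job is handed in when it is done.

```bash
ls; mkdir -p pics; python3 - <<'E'
from workcell import manip, eyes, job
import cv2,numpy as np
for n in("scene","top"):
    p,d=eyes.camera(n); cv2.imwrite(f"pics/{n}0.png",p[:,:,::-1]); np.savez(f"{n}0.npz",p=p,d=d)
    c=eyes.camera_params(n); print(n,c)
o=manip.get_obs();print(o["clock"],o["position"],o["ee_rot"],o["ft_force"],o["grip_width"])
E
```

```text
pics
scene {'fx': 380.6655920458461, 'fy': 380.6655920458461, 'cx': 315.5306575546899, 'cy': 200.9415219689491, 'dist': array([-0.06391512,  0.        ,  0.        ,  0.        ,  0.        ]), 'world_from_camera': array([[-0.82986957,  0.38625746, -0.40264336,  0.98000214],
       [ 0.5577847 ,  0.59227177, -0.5814554 ,  0.59558954],
       [ 0.01388281, -0.70712045, -0.70695681,  0.82101393],
       [ 0.        ,  0.        ,  0.        ,  1.        ]])}
top {'fx': 477.3095266957503, 'fy': 477.3095266957503, 'cx': 327.7768586263058, 'cy': 201.9568138782528, 'dist': array([-0.08408151,  0.        ,  0.        ,  0.        ,  0.        ]), 'world_from_camera': array([[ 2.77305381e-02, -9.97108364e-01,  7.07525856e-02,
         5.05646310e-01],
       [-9.99615171e-01, -2.77124169e-02,  1.23788993e-03,
         1.92893433e-02],
       [ 7.26414744e-04, -7.07596852e-02, -9.97493127e-01,
         1.25565414e+00],
       [ 0.00000000e+00,  0.00000000e+00,  0.00000000e+00,
         1.00000000e+00]])}
0.1 [0.27610841 0.56031837 0.23061593] [ 2.26911285e-01  9.73915224e-01 -6.29691983e-04 -9.56465221e-05] [-1.81663804 -1.09090932  0.18982452] 0.9988753007488876
```

View pics/scene0.png

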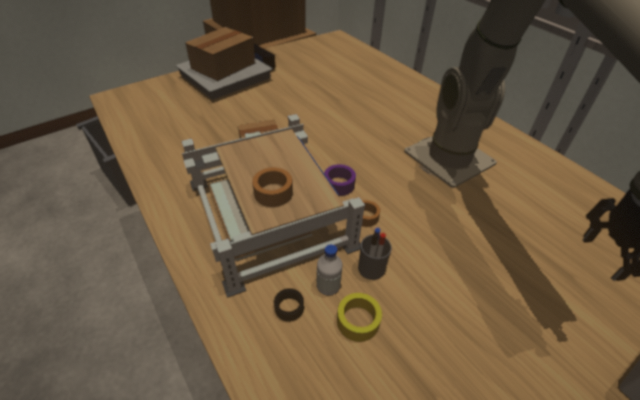

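View pics/top0.png

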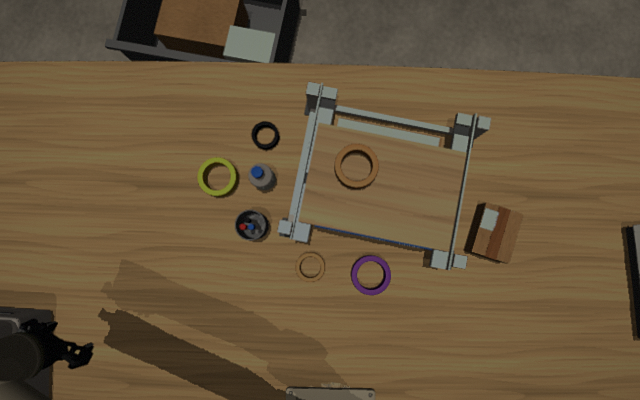

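The scene holds these roll-like things: amber large on the board (356,166), amber small on the bench (310,266), purple (371,275), yellow (217,177) and black (265,136). The roll that is meant is the one on the board. The stand's posts are near (294,230), (320,95), (470,125) and (448,260), and the board's front edge runs from (300,224) to (452,249). I'll check this in a close crop.

```bash
python3 - <<'E'
import cv2,numpy as np
p=np.load("top0.npz")["p"][70:290,270:500]
p=np.clip(255*(p/255.)**0.6,0,255).astype('uint8')
p=cv2.resize(p,None,fx=2.7,fy=2.7,interpolation=cv2.INTER_CUBIC)
cv2.imwrite("pics/crop.png",p[:,:,::-1])
E
cat > h.py <<'E'
from workcell import manip, eyes, job
import cv2,numpy as np
def ray(n,uv,z,T=None):
    c=eyes.camera_params(n); T=c["world_from_camera"] if T is None else T
    K=np.array([[c["fx"],0,c["cx"]],[0,c["fy"],c["cy"]],[0,0,1]])
    q=cv2.undistortPoints(np.array(uv,float).reshape(-1,1,2),K,np.array(c["dist"]))[:,0]
    d=np.c_[q,np.ones(len(q))]@T[:3,:3].T; o=T[:3,3]
    return o+d*((z-o[2])/d[:,2])[:,None]
E
```

```text
(no output)
```

View pics/crop.png

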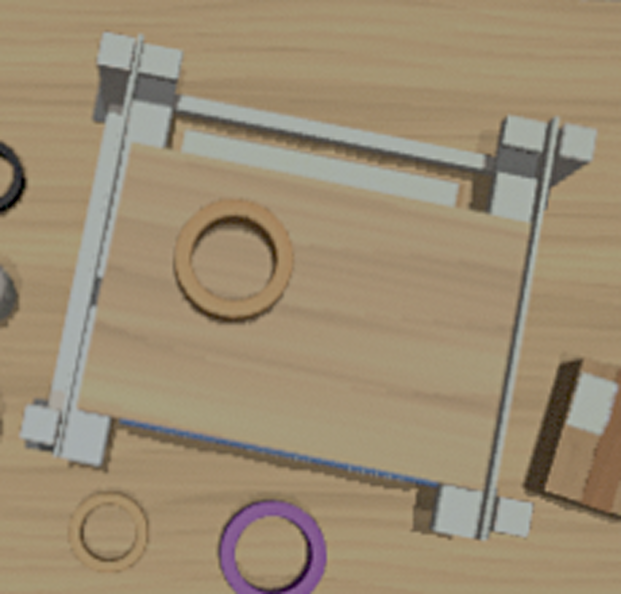

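The crop shows the stand with both rails and the dark rear notches at (155,90) and (520,165). The board's front edge with the blue strip runs (80,410) to (440,485). The amber roll riding on the board, centred (234,260), is the larger amber one.

```bash
cat > fit.py <<'E'
from h import *
def fit(loc,w):
    A,B=np.array(loc)[:,:2],w[:,:2]; a,b=A-A.mean(0),B-B.mean(0)
    th=np.arctan2((a[:,0]*b[:,1]-a[:,1]*b[:,0]).sum(),(a*b).sum())
    R=np.array([[np.cos(th),-np.sin(th)],[np.sin(th),np.cos(th)]]); t=B.mean(0)-R@A.mean(0)
    return R,t,th,np.linalg.norm(A@R.T+t-B,axis=1)
E
python3 - <<'E'
from fit import *
full=lambda c:np.array(c)/2.7+[270,70]
w=ray("top",full([(101,467),(435,530),(182,50),(508,118)]),.12)
R,t,th,e=fit([(-.19,.15),(-.19,-.15),(.19,.15),(.19,-.15)],w); print("stand",t,np.degrees(th),e)
w=ray("top",full([(78,410),(130,142),(530,218)]),.14)
Rb,tb,thb,e=fit([(-.12,.18),(.12,.18),(.12,-.18)],w); print("board",tb,np.degrees(thb),e)
x=R.T@(tb-t)-[.055,0]; print("board in seat",x,"yaw rel",np.degrees(thb-th))
# height check of board and strip across depth
for n in("top","scene"):
    d=np.load(n+"0.npz")["d"]; c=eyes.camera_params(n)
    K=np.array([[c["fx"],0,c["cx"]],[0,c["fy"],c["cy"]],[0,0,1]]); T=c["world_from_camera"]
    for P in [(-.06,0),(-.06,.1),(-.06,-.1)]:
        X=np.array([*(tb+Rb@P),.14]); pc=T[:3,:3].T@(X-T[:3,3])
        uv=cv2.projectPoints(pc[None],np.zeros(3),np.zeros(3),K,np.array(c["dist"]))[0][0,0]
        u,v=uv.round().astype(int); D=d[v,u]; W=T[:3,:3]@(pc/pc[2]*D)+T[:3,3]; print(n,uv.round(),W.round(4))
s=tb+Rb@[-.124,0]; print("strip_mid",s)
o=manip.get_obs()["position"]; f=R[:,0]
# goal: standoff 60 mm ahead of strip (TCP)
g=s-f*.07; print("stand x dir",f,"standoff",g,"shift cm",(np.r_[g,.25]-o)*100)
E
```

```text
stand [ 0.65052016 -0.11228196] -9.498758707996501 [0.00088254 0.00145381 0.00148423 0.00229315]
board [ 0.6262292  -0.10958246] -9.104630015734614 [0.00027531 0.00036582 0.00063221]
board in seat [-0.0794034  -0.00134616] yaw rel 0.39412869226188696
top [379. 211.] [ 0.567  -0.1002  0.1394]
top [337. 203.] [ 0.5829 -0.0014  0.1392]
top [421. 219.] [ 0.5512 -0.199   0.1393]
scene [296. 168.] [ 0.5685 -0.0976  0.1424]
scene [311. 191.] [0.5846 0.0013 0.143 ]
scene [283. 148.] [ 0.5512 -0.1987  0.1401]
strip_mid [ 0.50379147 -0.08996097]
stand x dir [ 0.98628918 -0.16502624] standoff [ 0.43475123 -0.07840913] shift cm [ 15.86428226 -63.87275049   1.93840658]
```

```bash
python3 -m crank '[[[8.5,0.7,-2,0.5,0,0,1],[8.5,1,-4.1,0.3,0,0,1],[8.5,1,-4.1,0.3,0,0,1],[8.5,1,-4.1,0.3,0,0,1],[8.5,1,-4.1,0.2,0,0,1],[8.5,1,-4.1,0.2,0,0,1],[8.5,1,-4.1,0.1,0,0,1],[8.5,1,-4.1,0,0,0,1],[8.5,1,-4.1,0,0,0,1],[8.5,1,-4.1,0,0,0,1],[8.5,1,-4.1,0,0,0,1],[8.5,1,-4.1,0,0,0,1],[8.5,1,-4.1,0,0,0,1],[8.5,1,-4.1,0,0,0,1],[8.5,1,-4.1,0,0,0,1],[8.5,1,-4.1,0,0,0,1.2],[8.5,0.2,-0.4,0,0,0,0.5],[8.5,0,0,0,0,0,0]]]'
```

```text
clock: 2.35
position: [0.4351, -0.0779, 0.2501]
ee_rot: [0.083, 0.997, 0.0, -0.0]
ft_force: [-0.5, 0.1, 0.2]
grip_width: 0.996
grasp_force: 0.0
```

```bash
python3 -m crank '[[[8.5,0,0,-2,0,0,0],[8.5,0,0,-3,0,0,0],[8.5,0,0,-3,0,0,0],[8.5,0,0,-3,0,0,0],[8.5,0.3,0,-2.5,0,0,0],[8.5,0.7,-0.1,-1.3,0,0,0],[8.5,1,-0.2,-0.2,0,0,0],[8.5,1,-0.2,0,0,0,0],[8.5,0,0,0,0,0,0]]]'
python3 - <<'E'
from h import *
p,_=eyes.camera("wrist"); q,_=eyes.camera("scene")
im=np.hstack([cv2.resize(p,(400,250)),cv2.resize(q[90:290,160:480],(400,250),interpolation=cv2.INTER_CUBIC)])
im=(255*(im/255.)**.6).astype('uint8'); cv2.imwrite("pics/near.png",im[:,:,::-1])
E
```

```text
clock: 3.48
position: [0.4663, -0.0833, 0.1009]
ee_rot: [0.083, 0.997, -0.0, 0.0]
ft_force: [-0.1, 0.6, -0.3]
grip_width: 0.997
grasp_force: 0.0
```

View pics/near.png

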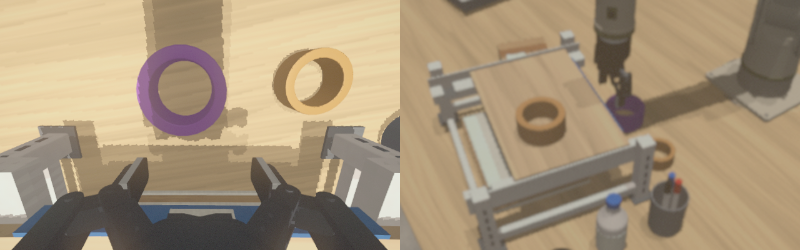

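The picture shows the fingers in front of the blue strip and centred between the posts, above the bench rolls. I'll start pushing slowly.

```bash
python3 -m crank '[[[8.5,0.8,-0.13,0,0,0,0],[8.5,0.8,-0.13,0,0,0,0],[8.5,0.4,-0.07,0,0,0,0],[8.5,0.3,-0.05,0,0,0,0],[8.5,0.3,-0.05,0,0,0,0],[8.5,0.3,-0.05,0,0,0,0],[8.5,0.4,-0.07,0,0,0,0],[8.5,0.4,-0.07,0,0,0,0]]]'
```

```text
clock: 4.58
position: [0.5016, -0.0896, 0.1002]
ee_rot: [0.083, 0.997, 0.0, -0.001]
ft_force: [-5.4, 1.3, 4.1]
grip_width: 0.992
grasp_force: 2.8
```

```bash
python3 -m crank '[[[8.5,0.5,-0.08,0,0,0,0],[8.5,0.5,-0.08,0,0,0,0],[8.5,0.5,-0.08,0,0,0,0],[8.5,0.5,-0.08,0,0,0,0],[8.5,0.5,-0.08,0,0,0,0],[8.5,0.5,-0.08,0,0,0,0],[8.5,0.5,-0.08,0,0,0,0]]]'
python3 - <<'E'
from h import *
q,_=eyes.camera("top");np.save("top1.npy",q)
im=cv2.resize(q[70:290,270:500],None,fx=2.7,fy=2.7,interpolation=cv2.INTER_CUBIC)
im=(255*(im/255.)**.6).astype('uint8'); cv2.imwrite("pics/push1.png",im[:,:,::-1])
E
```

```text
clock: 5.45
position: [0.5367, -0.0951, 0.1002]
ee_rot: [0.083, 0.997, 0.0, -0.001]
ft_force: [-5.6, 1.0, 4.2]
grip_width: 0.992
grasp_force: 2.8
```

View pics/push1.png

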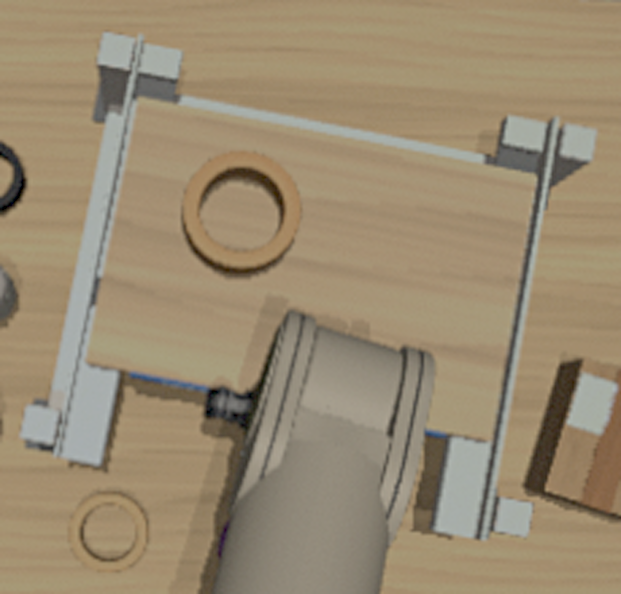

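The board slides straight and the roll rides along. Its corners are now near FL (88,362), RL (139,97) and RR (537,174).

```bash
cat > meas.py <<'E'
from fit import *
full=lambda c:np.array(c)/2.7+[270,70]
def meas(pts,loc,z):
    th=np.radians(-9.4988);R=np.array([[np.cos(th),-np.sin(th)],[np.sin(th),np.cos(th)]]);t=np.array([.65052,-.11228])
    w=ray("top",full(pts),z);Rb,tb,thb,e=fit(loc,w);print("in seat mm",1e3*(R.T@(tb-t)-[.055,0]),"rel yaw",np.degrees(thb-th),"err",e)
E
python3 -c "
from meas import *
meas([(88,362),(139,97),(537,174)],[(-.12,.18),(.12,.18),(.12,-.18)],.14)"
```

```text
in seat mm [-38.24382539  -1.20922178] rel yaw 0.24340055465861699 err [0.00144745 0.00031098 0.00136138]
```

```bash
python3 -m crank '[[[8.5,0.5,-0.08,0,0,0,0],[8.5,0.5,-0.08,0,0,0,0],[8.5,0.5,-0.08,0,0,0,0],[8.5,0.5,-0.08,0,0,0,0],[8.5,0.4,-0.07,0,0,0,0],[8.5,0.3,-0.05,0,0,0,0],[8.5,0.2,-0.03,0,0,0,0],[8.5,0.2,-0.03,0,0,0,0]]]'; for i in 1; do :; done
```

```text
clock: 6.5
position: [0.5683, -0.1001, 0.1002]
ee_rot: [0.083, 0.997, 0.0, -0.0]
ft_force: [-2.9, -0.0, -2.1]
grip_width: 0.995
grasp_force: 1.4
```

```bash
python3 -m crank '[[[8.5,0.15,-0.03,0,0,0,0],[8.5,0.15,-0.02,0,0,0,0],[8.5,0.15,-0.03,0,0,0,0]]]'
```

```text
clock: 6.88
position: [0.5732, -0.101, 0.1006]
ee_rot: [0.083, 0.997, 0.0, 0.0]
ft_force: [-5.6, 0.6, 0.8]
grip_width: 0.999
grasp_force: 3.0
```

```bash
python3 -m crank '[[[8.5,0.1,-0.02,0,0,0,0],[8.5,0.1,-0.01,0,0,0,0],[8.5,0.1,-0.02,0,0,0,0]]]'
python3 - <<'E'
from h import *
q,d=eyes.camera("top"); s,d2=eyes.camera("scene")
im=cv2.resize(q[70:290,270:500],None,fx=2.7,fy=2.7,interpolation=cv2.INTER_CUBIC)
im=(255*(im/255.)**.6).astype('uint8'); cv2.imwrite("pics/push2.png",im[:,:,::-1])
np.save("d2.npy",d)
c=eyes.camera_params("top");T=c["world_from_camera"]
th=np.radians(-9.4988);R=np.array([[np.cos(th),-np.sin(th)],[np.sin(th),np.cos(th)]]);t=np.array([.65052,-.11228])+R@[.055,0]
K=np.array([[c["fx"],0,c["cx"]],[0,c["fy"],c["cy"]],[0,0,1]])
v,u=np.mgrid[:400,:640]; n=cv2.undistortPoints(np.c_[u.ravel(),v.ravel()].astype(float)[:,None],K,c["dist"])[:,0]
P=np.c_[n,np.ones(len(n))]*d.reshape(-1,1)@T[:3,:3].T+T[:3,3]; L=(P[:,:2]-t)@R
for a in(-.1,.0,.1):
  for b in(-.165,0.07,.165):
    m=(abs(L[:,0]-a)<.012)&(abs(L[:,1]-b)<.01); print(a,b,m.sum(),np.median(P[m,2]).round(4))
E
```

```text
clock: 7.25
position: [0.575, -0.1014, 0.1006]
ee_rot: [0.083, 0.997, 0.0, -0.001]
ft_force: [-8.6, 1.6, 3.9]
grip_width: 0.996
grasp_force: 4.5
-0.1 -0.165 86 0.1315
-0.1 0.07 83 0.1318
-0.1 0.165 87 0.1323
0.0 -0.165 81 0.1315
0.0 0.07 51 0.1326
0.0 0.165 84 0.1313
0.1 -0.165 81 0.1314
0.1 0.07 71 0.1314
0.1 0.165 78 0.131
```

View pics/push2.png

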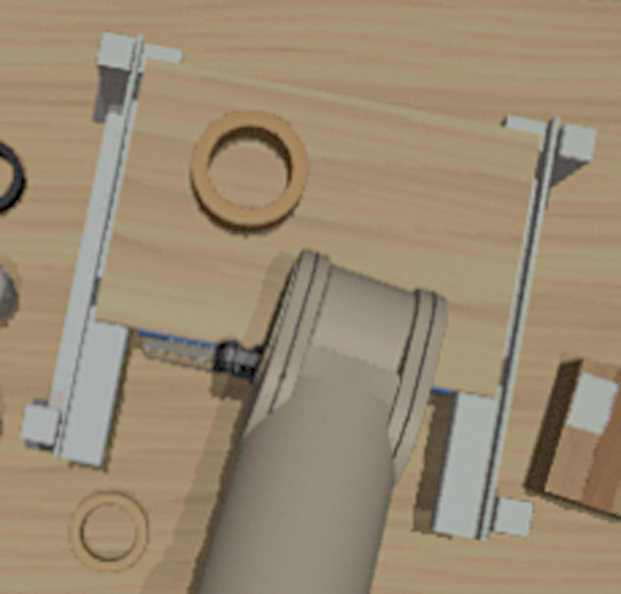

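The board's top has sunk by 8 mm to about 0.1315 everywhere, so all four glides are in. The roll lies on it at (249,170). I'll back off.

```bash
python3 -m crank '[[[8.5,-0.3,0.05,0,0,0,0],[8.5,-1,0.17,0,0,0,0],[8.5,-2,0.33,0,0,0,0],[8.5,-3,0.5,0,0,0,0],[8.5,-3,0.5,0,0,0,0],[8.5,-2,0.33,0.5,0,0,0],[8.5,-1,0.1,2,0,0,0],[8.5,0,0,3,0,0,0],[8.5,0,0,3,0,0,0],[8.5,0,0,2,0,0,0],[8.5,0,0,0,0,0,0],[8.5,0,0,0,0,0,0]]]'
python3 - <<'E'
from h import *
q,d=eyes.camera("top")
im=cv2.resize(q[70:290,270:500],None,fx=2.7,fy=2.7,interpolation=cv2.INTER_CUBIC)
im=(255*(im/255.)**.6).astype('uint8'); cv2.imwrite("pics/end.png",im[:,:,::-1])
c=eyes.camera_params("top");T=c["world_from_camera"]
th=np.radians(-9.4988);R=np.array([[np.cos(th),-np.sin(th)],[np.sin(th),np.cos(th)]]);t=np.array([.65052,-.11228])+R@[.055,0]
K=np.array([[c["fx"],0,c["cx"]],[0,c["fy"],c["cy"]],[0,0,1]])
v,u=np.mgrid[:400,:640]; n=cv2.undistortPoints(np.c_[u.ravel(),v.ravel()].astype(float)[:,None],K,c["dist"])[:,0]
P=np.c_[n,np.ones(len(n))]*d.reshape(-1,1)@T[:3,:3].T+T[:3,3]; L=(P[:,:2]-t)@R
for a in(-.1,.1):
  for b in(-.165,.165):
    m=(abs(L[:,0]-a)<.012)&(abs(L[:,1]-b)<.01); print(a,b,np.median(P[m,2]).round(4))
E
```

```text
clock: 8.85
position: [0.4523, -0.0816, 0.2046]
ee_rot: [0.083, 0.997, 0.0, -0.0]
ft_force: [1.0, -0.9, 0.7]
grip_width: 0.996
grasp_force: 0.0
-0.1 -0.165 0.1317
-0.1 0.165 0.1318
0.1 -0.165 0.1313
0.1 0.165 0.1315
```

View pics/end.png

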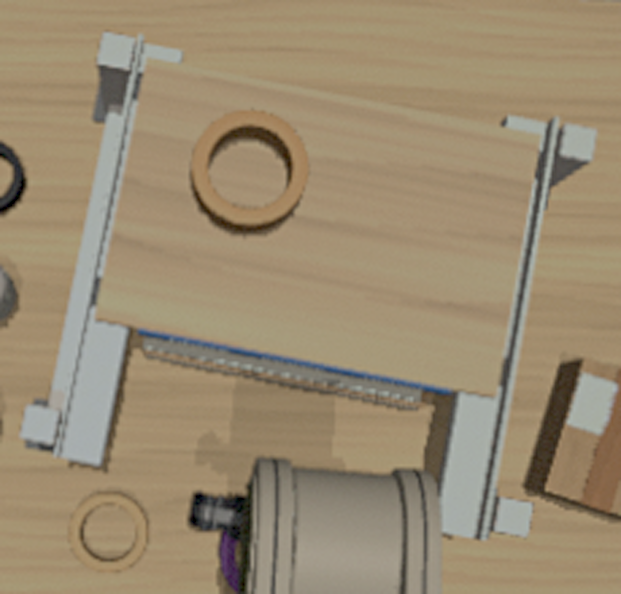

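The picture shows the board flat and seated, the roll lying on it at (249,170), and the hand clear of everything.

```bash
python3 -c "
from workcell import job
print(job.hand_in())"
```

```text
the job is handed in; nothing more can be done
None
```

I pushed the board back until all four glides dropped into the notches: its top measured level, 8 mm lower than when riding. The tape roll is still flat on it and the hand is clear. I handed the job in at about 9 s on the clock; no verdict came back.

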